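# Slide a filter over the bench edge, pick it up and seat it in the colorimeter

### The job

The thin black filter slide lies flat on the worktop, where no finger can get under it. Pressing lightly on its bare metal, slide it to the left edge of the worktop until its yellow-banded end hangs over by about 35 mm, take it there by its two long edges, and push it, glass end first, into the slot of the colorimeter, past the sprung roller and firmly but gently home against the stop inside, then let go. Keep fingers off the blue glass, touch down slowly and never load the delicate slide with more than 35 N, and leave everything else on the bench where it is.

Things in the scene. Friction and masses are not known exactly. Their poses are not given: they have to be found in the camera images.
- slide_centre (a point): centre (half-way up) of the filter slide: a thin black metal frame lying loose and flat on the worktop, 120 mm long (x), 44 mm wide (y), 2.5 mm thick (z, up), about 50 g. x points from the yellow-banded end to the glass end. From x = -60 to +14 mm it is bare frame over its full width, to be pressed or gripped. Its friction on the worktop is about 0.5 to 0.7
- slide_glass: blue filter glass set flush in the slide; a delicate area 28 mm square, from x = +14 to +42 mm and y = -14 to +14 mm of the slide. Pose given: that of the slide, origin under the slide's middle
- slide_band_end (a point): middle of the yellow-banded end of the slide (x = -60 mm of the slide, half-way up); axes of the slide
- slide_glass_end (a point): middle of the glass end of the slide, which goes into the slot first (x = +60 mm, half-way up; corners chamfered 5 mm); axes of the slide
- bench_edge (a point): a point on the upper left edge of the worktop (z = 0). The edge is straight, along world x; the worktop lies on its -y side, and +y points out over the drop to the floor. The top is 25 mm thick and the cabinet below stands back 18 mm, so fingers may go down beside the edge
- reader: grey and white bench colorimeter, fixed, 120 mm wide (y); origin under its middle, on the worktop; x points into its filter slot, which opens towards -x. The slot is in a low snout (x = -65 to -30 mm, top at z = 60 mm); the tall housing (top at z = 125 mm) begins at x = -30 mm
- slot_mouth (a point): centre of the slot's mouth, at the height of the middle of a slide that lies on the slot floor (41 mm above the worktop); x points into the slot, z up. The slot is 47 mm wide and 5.5 mm high (floor 1.25 mm below this point, roof 4.25 mm above). Sloped lips reach 13 mm out in front of the mouth and widen it to about 60 by 17 mm
- slot_roller (a point): sprung roller on the +y side of the slot, 20 mm behind the mouth; it presses the slide against the -y wall with 3 to 4 N; pushing past it and on takes up to about 3 N. The fixed end stop lies deeper, somewhere from 54 to 74 mm behind the mouth; its setting differs each time, cannot be seen and must be felt: the push then rises steeply
- sample_a: small white screw-cap sample bottle, 41 mm across, 74 mm tall; a bystander, origin under its middle; to be left where it is
- sample_b: second small white screw-cap sample bottle, 41 mm across, 74 mm tall; a bystander, origin under its middle; to be left where it is
- beaker_50: small glass beaker, 50 mm across, 60 mm tall; a bystander, origin under its middle; to be left where it is
- petri: petri dish with soil, 57 mm across, 12 mm tall; a bystander, origin under its middle; to be left where it is
- flask: volumetric flask with blue stopper, 56 mm across, 170 mm tall; a bystander, origin under its middle; to be left where it is
- wash_bottle: wash bottle with blue cap and spout, 63 mm across, 233 mm tall; a bystander, origin under its middle; to be left where it is
- tweezers_1: steel tweezers lying flat, 15 x 131 x 9 mm; a bystander, origin under its middle; to be left where it is
- timer_1: white bench timer, 58 x 62 x 20 mm; a bystander, origin under its middle; to be left where it is
- bottle_amber: amber reagent bottle with black cap, 81 mm across, 186 mm tall; a bystander, origin under its middle; to be left where it is
- bottle_blue1: white reagent bottle with blue cap, 71 mm across, 151 mm tall; a bystander, origin under its middle; to be left where it is
There are look-alikes about, which are no part of the job. Of the things that look like the reader, the larger one is meant.

How it is judged (in metres and radians):
On the way, in this order (a step that is already met when the one before it is completed fails the run):
1. the slide lies flat and still on the worktop with its yellow-banded end hanging 25 to 55 mm over the left edge (y of slide_band_end in the frame of bench_edge between 0.025 and 0.055 m and angle between slide_centre's own z axis and vertical below 0.05 rad and height (world z) of slide_centre between -0.002 and 0.005 m and linear speed of slide below 0.02 m/s), for 0.2 s.
2. the slide is lifted clear of the worktop by its banded end (height (world z) of slide_centre above 0.025 m and contact force between the fingers and slide above 1 N), for 0.2 s.
3. the slide is pushed home: it bears on the stop inside the slot with at least 3 N (contact force between slide and reader_stop above 3 N and x of slide_glass_end in the frame of reader_stop between -0.002 and 0.003 m and y of slide_glass_end in the frame of slot_mouth between -0.004 and 0.004 m and z of slide_centre in the frame of slot_mouth between -0.004 and 0.006 m), for 0.1 s.
At the end, for the whole second after the job is handed in: The slide sits in the colorimeter's slot, let go and at rest, its glass end within 2 mm of the stop inside (54 to 74 mm behind the slot mouth), within 4 mm of the slot's centre line, level within 0.08 rad and in line with the slot within 0.06 rad (x of slide_glass_end in the frame of reader_stop between -0.002 and 0.003 m and y of slide_glass_end in the frame of slot_mouth between -0.004 and 0.004 m and z of slide_centre in the frame of slot_mouth between -0.004 and 0.006 m and angle between the x axis of slide_centre and the x axis of reader, either way round below 0.06 rad and angle between slide_centre's own z axis and vertical below 0.08 rad and linear speed of slide below 0.01 m/s); the robot touches nothing.
It fails at once if the slide is pressed on the worktop with more than 50 N (contact force between slide and bench_top above 50 N).
It fails at once if the slide is pushed against the colorimeter with more than 35 N (contact force between slide and reader above 35 N).
It fails at once if a finger presses on the blue glass (contact force between the fingers and slide_glass above 1 N).
It fails at once if the slide falls off the worktop (height (world z) of slide_centre below -0.03 m).
It fails at once if a bystander is moved more than 20 mm or tipped (distance of any of sample_a, sample_b, beaker_50, petri, flask, wash_bottle, tweezers_1, timer_1, bottle_amber, bottle_blue1 from where it was at the start of the episode above 0.02 m or angle between any of sample_a, sample_b, beaker_50, petri, flask, wash_bottle, tweezers_1, timer_1, bottle_amber, bottle_blue1's own z axis and vertical above 0.35 rad).
It also fails if it takes over 67 s, if anything falls off the work surface, if the arm or the gripper's body presses on something with over 40 N, if the wrist force passes 120 N, or if a joint passes its speed limit or range.

### The arm

A 6-joint arm with a two-finger parallel gripper is mounted at the origin on a cart in front of the work surface, level with it; the furniture and walls round the work are solid. World frame = base frame: x ahead of the robot, y to its left, z up, the work surface at z = 0. Lengths are in m, angles in degrees, forces in N, time in s.
With the tool pointing down it reaches from about 0.35 to 0.875 m from the base axis. Payload 4.2 kg.
Tool frame: the origin (TCP) lies on the centre line of the jaws, within the pads' length; the fingertips stand 17 mm ahead of it and the grasp point (between the pads) lies 2 mm behind it; z points along the fingers, y is the direction in which the jaws open and shut (so a half turn about z gives the same grasp; the last joint's range is limited). The gripper opens to 87 mm and grips with 3 to 60 N. Pads are 19 mm wide; open, the fingers measure 117 mm over their backs; the gripper's body (75 mm by 190 mm) begins 51 mm behind the grasp point.
Start: joints at [90.333, 22.042, 0.453, 0, -68.411, -14.817], TCP at [0.156, 0.605, 0.24] pointing down, gripper open.
Joint ranges: [-179.83, 179.83], [-69.29, 118.12], [-61.27, 80.66], [-181.25, 117.63], [-171.15, -9.14], [-177.46, 177.46]. Speed limits (degrees/s): [159.86, 159.86, 180, 180, 180, 180].

### API

Orientations are given as a 3x3 rotation matrix whose columns are the frame's x, y, z axes.
In Python, from station import * gives the robot as it stands.
- The arm moves only by the tool play_rows, never from a script. Its argument "targets" is a list that holds one entry, the list of rows, each a list of 5 numbers: the closure, from 0 (fully open) to 1 (shut), then the shift along the world's x, y, z in m, then the turn about the world's z in rad. In form: [[[gripper, x, y, z, twist], ...]]. A call has 1 to 5 rows; each row is the pose to reach, as a shift and turn from the pose commanded when the call began; what a row does not reach only later rows make up. A row lasts 1/12 s, in which the tool goes at most 41.7 mm and 7.16 degrees, less where a joint would pass 70% of its speed; a pose out of reach is approached as far as the arm can. A call with a gripper value outside its range is refused whole. The fingers move at their own pace and stop on an object; the grip force is fixed at half the most. Time passes only in rows, so rows that repeat a pose let the fingers close. It gives the time, the measured TCP pose, the force and the opening at its end, in the units of the state.
- sense(): the state, without advancing time (a new reading comes with each control period).
- capture(name): name is "side" or "top"; returns the picture (480x640x3 uint8, blue, green, red); there is no depth.
- get_calibration(name): a dict with "camera_matrix" (3x3 intrinsics, pixels), "T" (4x4, takes a point from camera to world coordinates). Camera axes: x right, y up, looking along -z (the intrinsics and any distortion apply to the point x, -y, -z); pixel columns grow to the right and rows downward; lengths in m; the calibration is good to about 2 mm. A picture is of the moment at which its call begins. get_calibration takes no time and is no camera call.
- finish_job(): hands the job in, once; it reports no verdict.
The state is a dict: "time_s": time; "joints": joint angles; "joint_velocities": joint speeds; "effort": joint torques, N m; "tcp_pos": TCP position; "ee_rot": TCP orientation; "wrist_force": force on the tool from outside, world axes, zero at the start; "moment": the same for the moment, N m; "gripper_width": opening from 0.0 (shut) to 1.0 (fully open).
Only numpy, scipy, OpenCV 4.12 (cv2) and the standard library are available. Lean on these libraries where they do the work, as an engineer would, in place of code of your own. Each camera call takes 0.05 s, during which the arm holds its last target. There are 200 camera calls.

## Working session

There is one attempt and no reset: what is moved stays moved. The work goes in short steps, Python scripts to look and compute and a tool call to move; the robot and the scene stay as the last step left them, time stands still between calls to the robot, and variables do not carry over. Pictures are saved under pics/ and viewed, on a budget of 10 in all, crops included, one or two more only if the job needs it, and the job is handed in when it is done.

Besides the shell and the picture viewer there is one more tool, called as name(argument=value, ...), one argument or row to a line, values as JSON. play_rows: Moves the arm, as the interface text tells. Its arguments: {"type":"object","properties":{"targets":{"type":"array","items":{"type":"array","items":{"type":"array","items":{"type":"number"}}}}},"required":["targets"]}

```bash
mkdir -p pics
python3 - <<'E'
from station import *
import cv2,json
s=sense(); print({k:(s[k].tolist() if hasattr(s[k],'tolist') else s[k]) for k in ['time_s','tcp_pos','ee_rot','wrist_force','gripper_width']})
for n in ['side','top']:
    c=get_calibration(n); print(n,c)
    cv2.imwrite(f'pics/{n}0.png',capture(n))
E
```

```text
{'time_s': 0.0, 'tcp_pos': [0.15616782464391463, 0.6046171632460526, 0.23847858290417445], 'ee_rot': [[0.9681629725723203, -0.2503202887233327, -0.0004599928216768359], [-0.2503207012694663, -0.9681607768704721, -0.0020631639601754745], [7.110479060522071e-05, 0.0021126246782886622, -0.9999977658780432]], 'wrist_force': [-0.4981788144995592, -0.04422127217867705, 0.2664293048319445], 'gripper_width': 1.0026239885177264}
side {'camera_matrix': array([[530.50186789,   0.        , 321.36235782],
       [  0.        , 530.50186789, 238.41530482],
       [  0.        ,   0.        ,   1.        ]]), 'T': array([[ 0.53120168,  0.64061587, -0.5544692 , -0.08758713],
       [-0.84711824,  0.41292797, -0.33448644, -0.3824652 ],
       [ 0.01467852,  0.64738073,  0.76202542,  0.92662047],
       [ 0.        ,  0.        ,  0.        ,  1.        ]])}
top {'camera_matrix': array([[570.39803823,   0.        , 324.39765398],
       [  0.        , 570.39803823, 230.37741376],
       [  0.        ,   0.        ,   1.        ]]), 'T': array([[ 0.02797954,  0.99367594, -0.10874403,  0.37417186],
       [-0.99952178,  0.02924395,  0.01004969,  0.01461737],
       [ 0.01316624,  0.10841085,  0.99401898,  1.52700706],
       [ 0.        ,  0.        ,  0.        ,  1.        ]])}
```

View pics/top0.png

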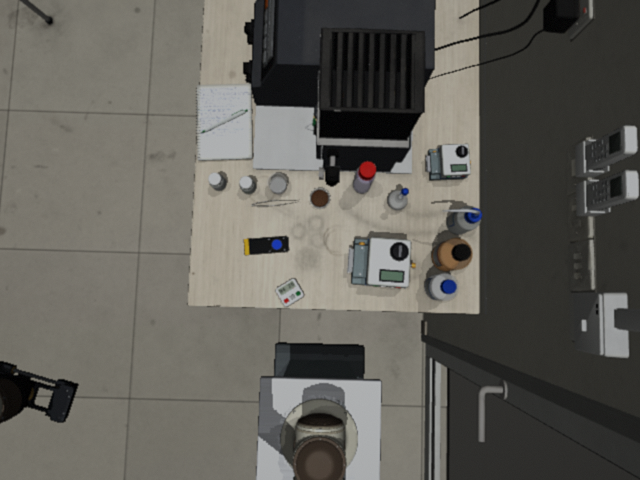

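View pics/side0.png

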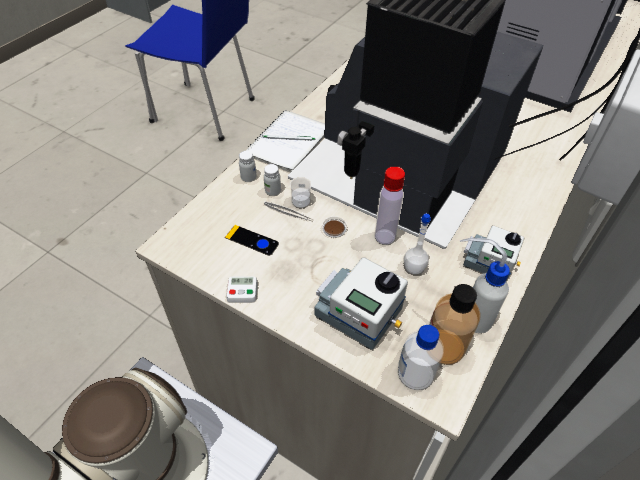

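The top picture shows the slide at (266,245) with its band to the left (+y). The meant reader is at (380,262) with its slot towards +y, and the left edge is at column ~190. The side picture agrees: slide at (252,240), reader at (362,300).

```bash
cat > h.py <<'E'
from station import *
import numpy as np, cv2
def proj(n,P):
    c=get_calibration(n);T=np.linalg.inv(c['T']);P=np.atleast_2d(P)
    q=P@T[:3,:3].T+T[:3,3]; q=q*[1,-1,-1]; u=q@c['camera_matrix'].T
    return u[:,:2]/u[:,2:]
def ray(n,uv,z):
    c=get_calibration(n);uv=np.atleast_2d(uv)
    d=np.c_[uv,np.ones(len(uv))]@np.linalg.inv(c['camera_matrix']).T*[1,-1,-1]
    d=d@c['T'][:3,:3].T;o=c['T'][:3,3]
    return o+d*((z-o[2])/d[:,2])[:,None]
E
python3 - <<'E'
from h import *
t=cv2.imread('pics/top0.png');s=cv2.imread('pics/side0.png')
def draw(im,x0,y0,x1,y1,k,W):
    c=cv2.resize(im[y0:y1,x0:x1],None,fx=k,fy=k,interpolation=cv2.INTER_CUBIC)
    for x in range((x0//20+1)*20,x1,20):
        cv2.line(c,(int((x-x0+.5)*k),0),(int((x-x0+.5)*k),5),(0,0,255));cv2.putText(c,str(x),(int((x-x0)*k),16),0,.33,(0,0,255))
    for y in range((y0//20+1)*20,y1,20):
        cv2.line(c,(0,int((y-y0+.5)*k)),(5,int((y-y0+.5)*k)),(0,0,255));cv2.putText(c,str(y),(6,int((y-y0)*k)+4),0,.33,(0,0,255))
    return cv2.copyMakeBorder(c,0,0,0,W-c.shape[1],cv2.BORDER_CONSTANT)
cv2.imwrite('pics/comp.png',np.vstack([draw(t,185,220,420,300,3.2,760),draw(s,130,215,420,350,2.5,760)]))
# slide mask: yellow + black + blue in ROI
for n,im,roi in(('top',t,(235,230,297,262)),('side',s,(218,218,285,262))):
    x0,y0,x1,y1=roi;r=im[y0:y1,x0:x1].astype(int)
    hsv=cv2.cvtColor(im[y0:y1,x0:x1],cv2.COLOR_BGR2HSV)
    m=((hsv[...,1]>150)|(hsv[...,2]<70)).astype(np.uint8)
    k,l,st,_=cv2.connectedComponentsWithStats(m);i=1+np.argmax(st[1:,4]);m=l==i
    ys,xs=np.nonzero(m);R=cv2.minAreaRect(np.c_[xs+x0,ys+y0].astype(np.float32))
    b=cv2.boxPoints(R);print(n,m.sum(),R)
    P=ray(n,np.c_[xs+x0,ys+y0],.0025)[:,:2];mu=P.mean(0);w,v=np.linalg.eigh(np.cov(P.T))
    print(' centre',mu,'axis',v[:,1],'len,wid',np.sqrt(12*w[::-1]),'angle deg',np.degrees(np.arctan2(v[1,1],v[0,1])))
    yl=m&(hsv[...,0]>15)&(hsv[...,0]<40)&(hsv[...,1]>150);a,b_=np.nonzero(yl);print(' yellow',ray(n,[[b_.mean()+x0,a.mean()+y0]],.0025))
# bench edge
E
```

```text
top 659 ((265.9965515136719, 244.95864868164062), (15.363415718078613, 43.515830993652344), 85.2363510131836)
 centre [0.49701178 0.15464364] axis [-0.10466263  0.99450779] len,wid [0.11693865 0.04103384] angle deg 96.00772942951045
 yellow [[0.49162799 0.20597005 0.0025    ]]
side 748 ((251.55174255371094, 239.62069702148438), (51.251914978027344, 15.969799041748047), 21.801406860351562)
 centre [0.49583013 0.15454872] axis [-0.10489982  0.99448279] len,wid [0.11893494 0.04310949] angle deg 96.02139474797495
 yellow [[0.49044727 0.20737117 0.0025    ]]
```

View pics/comp.png

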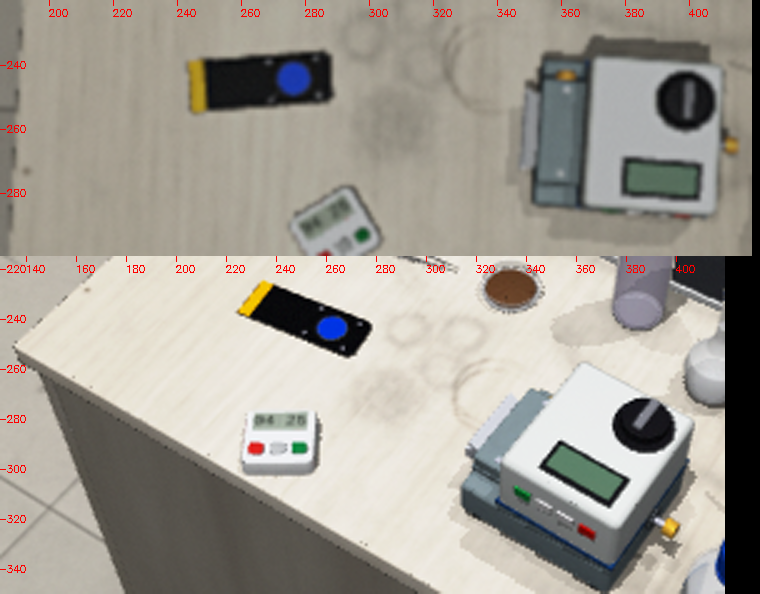

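Run:
```python
from h import *
sn=ray('top',[[354.7,238.1],[351.6,283.75]],.06);ho=ray('top',[[370,237.8],[367.8,285.6],[410.3,240.6],[408.4,286.6]],.125)
lip=ray('top',[[349.4,245.6],[348,272.5]],.05)
print('snout',sn[:,:2],np.linalg.norm(sn[0]-sn[1]));print('house',ho[:,:2]);print('lip',lip[:,:2])
for a,b in((sn[0],sn[1]),(ho[0],ho[1]),(ho[2],ho[3]),(lip[0],lip[1]),(ho[0],ho[2]),(ho[1],ho[3])):
    d=b-a;print(np.degrees(np.arctan2(d[1],d[0])),np.linalg.norm(d))
# bench edge from both
for n,pts in(('top',[[190.5,247],[188.5,300],[203,10]]),('side',[[137,254],[200,190]])):
    print(n,ray(n,pts,0)[:,:2])
# initial pose & overlay
xa=np.mean([ (sn[1]-sn[0])],0)[:2];th=np.arctan2(xa[1],xa[0])+np.pi/2
th=th if abs(np.sin(th)+1)<.3 else th+np.pi
m=sn.mean(0)[:2];ex=np.array([np.cos(th),np.sin(th)]);ey=np.array([-ex[1],ex[0]]);o=m+.065*ex
print('reader',o,np.degrees(th),'mouth',m)
def W(p):p=np.array(p);return np.c_[o+p[:,:1]*ex+p[:,1:2]*ey,p[:,2]]
L=[W([(-.065,y,.06) for y in(-.06,.06)]),W([(-.03,y,.06) for y in(-.06,.06)]),W([(-.03,y,.125) for y in(-.06,.06)]),W([(-.065,y,0) for y in(-.06,.06)]),W([(-.078,y,.0485) for y in(-.03,.03)]),W([(-.078,y,.0315) for y in(-.03,.03)]),W([(-.065,.06,0),(-.065,.06,.06)]),W([(-.065,-.06,0),(-.065,-.06,.06)])]
out=[]
for n,(x0,y0,x1,y1),k in(('top',(340,228,418,296),4.6),('side',(305,248,420,348),3.9)):
    im=cv2.imread(f'pics/{n}0.png');c=cv2.resize(im[y0:y1,x0:x1],None,fx=k,fy=k,interpolation=cv2.INTER_CUBIC)
    raw=c.copy()
    for l in L:
        a,b=((proj(n,l)-[x0,y0]+.5)*k).astype(int);cv2.line(c,tuple(map(int,a)),tuple(map(int,b)),(0,0,255),1)
    out.append(cv2.copyMakeBorder(c,0,400-c.shape[0],0,800-c.shape[1]-0 if 0 else 0,cv2.BORDER_CONSTANT))
cv2.imwrite('pics/fit.png',np.hstack([o[:,:400] if o.shape[1]>400 and i==0 else o for i,o in enumerate(out)])[:, :800])
```

```text
snout [[ 0.51688853 -0.07909227]
 [ 0.39916837 -0.07375574]] 0.11784105350732993
house [[ 0.51241634 -0.11275657]
 [ 0.39466894 -0.10963486]
 [ 0.50837986 -0.21261761]
 [ 0.395033   -0.20926885]]
lip [[ 0.49788384 -0.06638662]
 [ 0.42803407 -0.06438635]]
177.40442924795053 0.11784105350732993
178.48133117136265 0.11778877278936986
178.30772303081972 0.11339632223970442
178.35968669717562 0.06987839884685836
-92.31468986925383 0.09994258662555795
-89.79064602115776 0.09963465788438096
top [[0.48594652 0.35616288]
 [0.34513989 0.35393212]
 [1.152443   0.35678086]]
side [[0.32618477 0.34449142]
 [0.55711199 0.36004449]]
reader [ 0.45508487 -0.14135732] 267.40442924795053 mouth [ 0.45802845 -0.07642401]
```

View pics/fit.png

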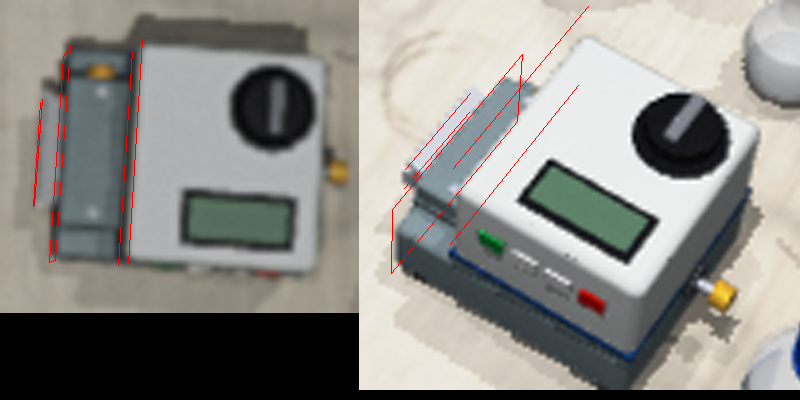

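Run:
```python
from h import *
m=np.array([.458,-.077]);th=np.radians(-91.5);ex=np.array([np.cos(th),np.sin(th)]);ey=np.array([-ex[1],ex[0]]);o=m+.065*ex
def W(p):p=np.array(p);return np.c_[o+p[:,:1]*ex+p[:,1:2]*ey,p[:,2]]
L=[W([(-.065,y,.06) for y in(-.06,.06)]),W([(-.078,y,.0495) for y in(-.03,.03)]),W([(-.078,y,.0325) for y in(-.03,.03)]),W([(-.065,y,.0) for y in(-.06,.06)]),W([(-.03,y,.125) for y in(-.06,.06)]),W([(-.1,0,.06),(-.03,0,.06)])]
out=[]
for n,(x0,y0,x1,y1),k in(('top',(341,232,377,290),10),('side',(310,255,372,328),7)):
    im=cv2.imread(f'pics/{n}0.png');c=cv2.resize(im[y0:y1,x0:x1],None,fx=k,fy=k,interpolation=cv2.INTER_CUBIC)
    for l in L:
        a,b=((proj(n,l)-[x0,y0]+.5)*k).astype(int);cv2.line(c,tuple(map(int,a)),tuple(map(int,b)),(0,0,255),1)
    for x in range((x0//10+1)*10,x1,10):cv2.putText(c,str(x),(int((x-x0+.5)*k),12),0,.35,(0,160,0))
    for y in range((y0//10+1)*10,y1,10):cv2.putText(c,str(y),(0,int((y-y0+.5)*k)),0,.35,(0,160,0))
    out.append(cv2.copyMakeBorder(c,0,590-c.shape[0],0,0,cv2.BORDER_CONSTANT))
cv2.imwrite('pics/fit2.png',np.hstack(out)[:, :800])
```

```text
(no output)
```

View pics/fit2.png

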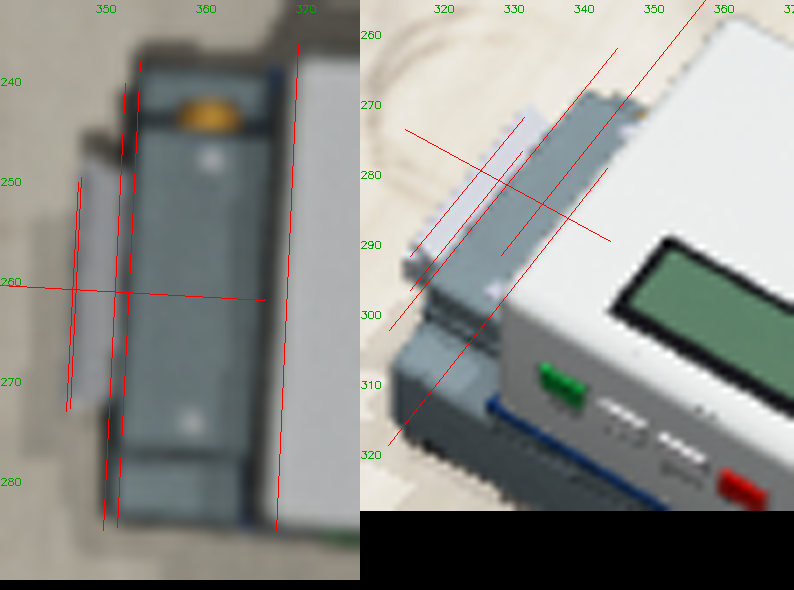

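Run:
```python
from h import *
f=lambda P:np.array([[310+(x-360)/7-.5,255+y/7-.5] for x,y in P])
print('cap',ray('side',f([(585,92),(428,290)]),.06));print('lip',ray('side',f([(533,105),(412,245)]),.0495))
print('screws',ray('side',f([(632,130),(496,288)]),.06))
g=lambda P:np.array([[341+x/10-.5,232+y/10-.5] for x,y in P])
print('screws top',ray('top',g([(210,160),(192,423)]),.06))
print('cap top',ray('top',g([(135,120),(112,455)]),.06))
print('lip top',ray('top',g([(84,150),(75,408)]),.0495))
```

```text
cap [[ 0.49892408 -0.07876077  0.06      ]
 [ 0.41521002 -0.07721591  0.06      ]]
lip [[ 0.49357568 -0.0646049   0.0495    ]
 [ 0.43192856 -0.06139547  0.0495    ]]
screws [[ 0.49440547 -0.09731405  0.06      ]
 [ 0.42607894 -0.09292179  0.06      ]]
screws top [[ 0.49303685 -0.09719197  0.06      ]
 [ 0.42519385 -0.09398398  0.06      ]]
cap top [[ 0.50283031 -0.07759501  0.06      ]
 [ 0.41641942 -0.07361901  0.06      ]]
lip top [[ 0.49554204 -0.06516855  0.0495    ]
 [ 0.42856839 -0.06440097  0.0495    ]]
```

The reader has its mouth at about (0.460, -0.077), yaw about -92°. Its snout is at top-picture rows 243–277 and columns 351–354. The slide centre is at (0.496, 0.1546) with its x axis at -84°, and the left edge is at y≈0.3555. I'm moving above the press point, which is x=-10 mm on the slide.

play_rows(
  targets=[
    [[1,0.023,-0.029,0,-0.081],[1,0.045,-0.059,0,-0.162],[1,0.068,-0.088,0,-0.243],[1,0.09,-0.117,0,-0.323],[1,0.113,-0.147,0,-0.404]],
  ],
)

```text
time_s: 0.52
tcp_pos: [0.2698, 0.4565, 0.2391]
ee_rot: [[0.79, -0.613, -0.0], [-0.613, -0.79, -0.001], [0.0, 0.001, -1.0]]
wrist_force: [0.9, 0.5, 0.1]
gripper_width: 0.707
```

play_rows(
  targets=[
    [[1,0.023,-0.029,0,-0.081],[1,0.045,-0.059,0,-0.162],[1,0.068,-0.088,0,-0.243],[1,0.09,-0.117,0,-0.323],[1,0.113,-0.147,0,-0.404]],
  ],
)

```text
time_s: 0.93
tcp_pos: [0.3828, 0.3094, 0.2394]
ee_rot: [[0.485, -0.874, -0.0], [-0.874, -0.485, -0.0], [-0.0, 0.0, -1.0]]
wrist_force: [0.9, 0.3, 0.1]
gripper_width: 0.325
```

play_rows(
  targets=[
    [[1,0.023,-0.029,-0.02,-0.081],[1,0.045,-0.059,-0.04,-0.162],[1,0.068,-0.088,-0.06,-0.243],[1,0.09,-0.117,-0.08,-0.323],[1,0.113,-0.147,-0.1,-0.404]],
  ],
)

```text
time_s: 1.35
tcp_pos: [0.4945, 0.164, 0.1396]
ee_rot: [[0.102, -0.995, -0.0], [-0.995, -0.102, -0.0], [-0.0, 0.0, -1.0]]
wrist_force: [0.8, 0.4, 1.1]
gripper_width: 0.019
```

play_rows(
  targets=[
    [[1,0,0,-0.03,0],[1,0,0,-0.06,0],[1,0,0,-0.085,0],[1,0,0,-0.1,0],[1,0,0,-0.11,0]],
  ],
)

```text
time_s: 1.77
tcp_pos: [0.4928, 0.1647, 0.0282]
ee_rot: [[0.105, -0.994, -0.004], [-0.994, -0.105, -0.002], [0.002, 0.004, -1.0]]
wrist_force: [-0.2, -0.7, -0.2]
gripper_width: 0.006
```

play_rows(
  targets=[
    [[1,0,0,-0.001,0],[1,0,0,-0.003,0],[1,0,0,-0.005,0],[1,0,0,-0.0065,0],[1,0,0,-0.007,0]],
  ],
)

```text
time_s: 2.18
tcp_pos: [0.4944, 0.1662, 0.0244]
ee_rot: [[0.106, -0.994, 0.001], [-0.994, -0.106, 0.001], [-0.001, -0.002, -1.0]]
wrist_force: [0.8, -0.1, -0.4]
gripper_width: 0.001
```

play_rows(
  targets=[
    [[1,0,-0.001,-0.0005,0],[1,0,-0.001,-0.001,0],[1,0,-0.001,-0.0017,0],[1,0,-0.001,-0.0023,0],[1,0,-0.001,-0.003,0]],
  ],
)

```text
time_s: 2.6
tcp_pos: [0.4941, 0.1648, 0.0207]
ee_rot: [[0.106, -0.994, 0.0], [-0.994, -0.106, 0.0], [-0.0, -0.0, -1.0]]
wrist_force: [-0.2, -0.6, -1.2]
gripper_width: 0.005
```

play_rows(
  targets=[
    [[1,0,0,-0.0003,0],[1,0,0,-0.0006,0],[1,0,0,-0.0009,0],[1,0,0,-0.0012,0],[1,0,0,-0.0015,0]],
  ],
)

```text
time_s: 3.02
tcp_pos: [0.494, 0.1648, 0.0199]
ee_rot: [[0.106, -0.994, -0.0], [-0.994, -0.106, -0.0], [0.0, 0.0, -1.0]]
wrist_force: [-2.3, 0.0, 8.9]
gripper_width: 0.006
```

play_rows(
  targets=[
    [[1,0,0.002,-0.0004,0],[1,0,0.006,-0.0004,0],[1,0,0.012,-0.0004,0],[1,0,0.02,-0.0004,0],[1,0,0.028,-0.0004,0]],
  ],
)

```text
time_s: 3.43
tcp_pos: [0.4939, 0.1913, 0.0199]
ee_rot: [[0.106, -0.994, -0.001], [-0.994, -0.106, -0.003], [0.002, 0.001, -1.0]]
wrist_force: [0.1, -6.2, 9.7]
gripper_width: 0.006
```

play_rows(
  targets=[
    [[1,0,0.009,0,0],[1,0,0.018,0,0],[1,0,0.027,0,0],[1,0,0.036,0,0],[1,0,0.045,0,0]],
  ],
)

```text
time_s: 3.85
tcp_pos: [0.4939, 0.2363, 0.0199]
ee_rot: [[0.106, -0.994, -0.001], [-0.994, -0.106, -0.003], [0.003, 0.001, -1.0]]
wrist_force: [0.2, -6.9, 10.4]
gripper_width: 0.002
```

```bash
cat >> h.py <<'E'
def slide(n,z=.0025,tag=None):
    im=capture(n)
    if tag:cv2.imwrite(f'pics/{tag}.png',im)
    hsv=cv2.cvtColor(im,cv2.COLOR_BGR2HSV);H,S,V=cv2.split(hsv)
    r={}
    for k,m in(('yellow',(H>18)&(H<34)&(S>180)&(V>110)),('blue',(H>105)&(H<125)&(S>190)&(V>100))):
        c,l,st,ce=cv2.connectedComponentsWithStats(m.astype(np.uint8))
        W=ray(n,ce,z)
        r[k]=[(int(st[i,4]),W[i,:2].round(4)) for i in range(1,c) if st[i,4]>15 and .3<W[i,0]<.65 and -.3<W[i,1]<.5]
    return r
E
python3 - <<'E'
from h import *
for n in('top','side'):print(n,slide(n,tag=n+'1'))
E
```

```text
top {'yellow': [], 'blue': []}
side {'yellow': [(25, array([ 0.478 , -0.2251]))], 'blue': [(70, array([0.4999, 0.2001])), (356, array([ 0.4845, -0.288 ]))]}
```

play_rows(
  targets=[
    [[1,0,0.01,0,0],[1,0,0.02,0,0],[1,0,0.03,0,0],[1,0,0.04,0,0],[1,0,0.05,0,0]],
  ],
)

```text
time_s: 4.37
tcp_pos: [0.494, 0.2863, 0.0199]
ee_rot: [[0.106, -0.994, -0.001], [-0.994, -0.106, -0.003], [0.003, 0.001, -1.0]]
wrist_force: [0.8, -6.2, 8.9]
gripper_width: 0.005
```

play_rows(
  targets=[
    [[1,0,0.01,0,0],[1,0,0.019,0,0],[1,0,0.027,0,0],[1,0,0.033,0,0],[1,0,0.038,0,0]],
  ],
)

```text
time_s: 4.78
tcp_pos: [0.4941, 0.3244, 0.0199]
ee_rot: [[0.106, -0.994, -0.001], [-0.994, -0.106, -0.003], [0.003, 0.001, -1.0]]
wrist_force: [0.2, -7.0, 10.3]
gripper_width: 0.005
```

Run:
```python
from h import *
for n in('top','side'):print(n,slide(n,tag=n+'2'))
im=cv2.imread('pics/side2.png')[140:300,120:340];cv2.imwrite('pics/v2.png',cv2.resize(im,None,fx=3.5,fy=3.5,interpolation=cv2.INTER_CUBIC))
```

```text
top {'yellow': [], 'blue': []}
side {'yellow': [(26, array([ 0.4781, -0.2251]))], 'blue': [(66, array([0.5001, 0.2871])), (339, array([ 0.4855, -0.2881]))]}
```

View pics/v2.png

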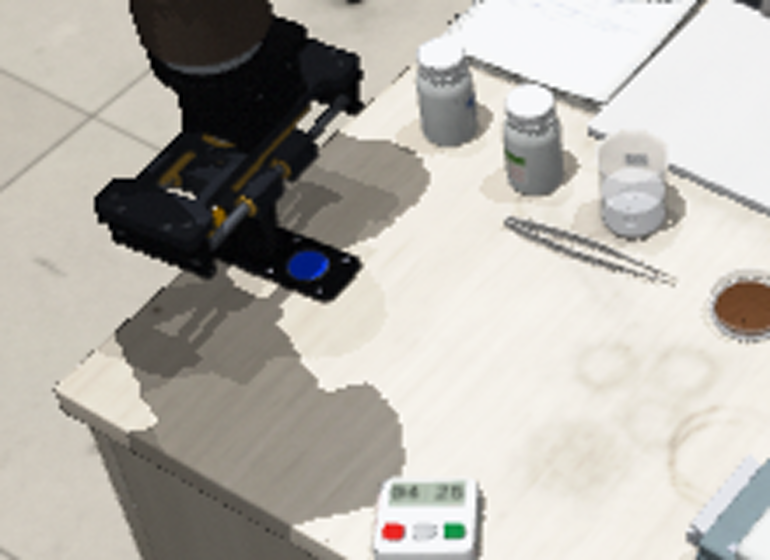

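The side view shows the slide under the closed fingers, moving with them. The glass is clear at crop (308,265) and nothing is disturbed. Last 17 mm now, then lift off.

play_rows(
  targets=[
    [[1,0,0.006,0,0],[1,0,0.011,0,0],[1,0,0.015,0,0],[1,0,0.017,0,0],[1,0,0.017,0.0003,0]],
  ],
)

```text
time_s: 5.3
tcp_pos: [0.4942, 0.3417, 0.02]
ee_rot: [[0.106, -0.994, -0.0], [-0.994, -0.106, -0.002], [0.002, 0.001, -1.0]]
wrist_force: [-0.3, -3.7, 5.9]
gripper_width: 0.007
```

play_rows(
  targets=[
    [[1,0,0,0.0005,0],[1,0,0,0.001,0],[1,0,0,0.002,0],[1,0,0,0.004,0],[1,0,0,0.01,0]],
  ],
)

```text
time_s: 5.72
tcp_pos: [0.4935, 0.3425, 0.0283]
ee_rot: [[0.106, -0.994, -0.002], [-0.994, -0.106, -0.001], [0.001, 0.002, -1.0]]
wrist_force: [-0.5, -0.4, 0.7]
gripper_width: 0.005
```

play_rows(
  targets=[
    [[0.2,0,-0.03,0.035,0],[0,0,-0.065,0.07,0],[0,0,-0.1,0.1,0],[0,0,-0.14,0.12,0],[0,0,-0.17,0.13,0]],
  ],
)

```text
time_s: 6.13
tcp_pos: [0.4946, 0.1806, 0.1583]
ee_rot: [[0.108, -0.994, 0.003], [-0.994, -0.108, 0.002], [-0.002, -0.004, -1.0]]
wrist_force: [0.8, -0.1, 1.3]
gripper_width: 0.294
```

Run:
```python
from h import *
for n in('top','side'):print(n,slide(n,tag=n+'3'))
for n,(x0,y0,x1,y1) in(('top',(170,225,250,265)),('side',(140,160,240,240))):
    im=cv2.imread(f'pics/{n}3.png')[y0:y1,x0:x1];hsv=cv2.cvtColor(im,cv2.COLOR_BGR2HSV)
    m=((hsv[...,1]>150)|(hsv[...,2]<60)).astype(np.uint8)
    k,l,st,_=cv2.connectedComponentsWithStats(m);i=1+np.argmax(st[1:,4])
    ys,xs=np.nonzero(l==i);P=ray(n,np.c_[xs+x0,ys+y0],.0025)[:,:2];w,v=np.linalg.eigh(np.cov(P.T))
    print(n,P.mean(0),v[:,1],np.sqrt(12*w))
a=cv2.imread('pics/top3.png')[215:275,170:260];b=cv2.imread('pics/side3.png')[160:240,130:240]
a=cv2.resize(a,(540,360),interpolation=2);b=cv2.resize(b,(330*1,240),interpolation=2)
b=cv2.copyMakeBorder(b,0,120,0,0,0);cv2.imwrite('pics/v3.png',np.hstack([a,b])[:,:800])
```

```text
top {'yellow': [], 'blue': []}
side {'yellow': [(70, array([0.4906, 0.3844])), (25, array([ 0.478 , -0.2251]))], 'blue': [(67, array([0.4995, 0.3043])), (373, array([ 0.4837, -0.2883]))]}
top [0.47757984 0.2193653 ] [-0.86837647  0.49590554] [0.03556376 0.07009694]
side [0.6104413  0.35010996] [0.48877753 0.87240846] [0.11278901 0.13182434]
```

View pics/v3.png

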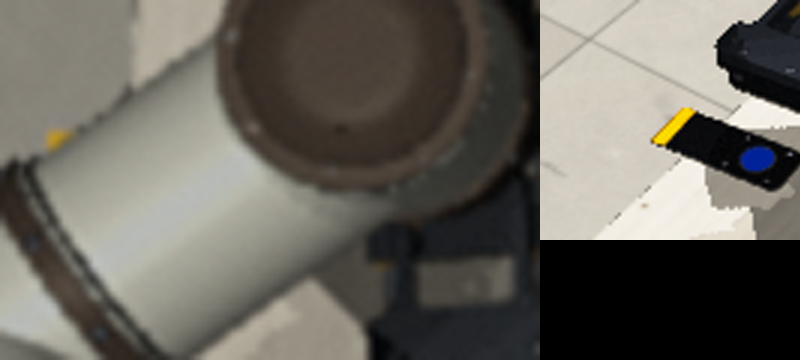

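The side view shows the banded end over the drop: yellow centroid (0.4906, 0.3844), overhang about 36 mm, angle unchanged. Next I grasp at x=-46 mm.

play_rows(
  targets=[
    [[0,-0.003,0.03,0,0],[0,-0.003,0.07,0,0],[0,-0.003,0.11,0,0],[0,-0.003,0.15,0,0],[0,-0.003,0.185,0,0]],
  ],
)

```text
time_s: 6.65
tcp_pos: [0.4907, 0.3688, 0.1556]
ee_rot: [[0.107, -0.994, 0.0], [-0.994, -0.107, 0.001], [-0.001, -0.001, -1.0]]
wrist_force: [1.0, -0.6, 0.0]
gripper_width: 0.771
```

play_rows(
  targets=[
    [[0,0,0.011,0,0],[0,0,0.011,-0.03,0],[0,0,0.011,-0.06,0],[0,0,0.011,-0.09,0],[0,0,0.011,-0.11,0]],
  ],
)

```text
time_s: 7.07
tcp_pos: [0.4895, 0.3762, 0.0425]
ee_rot: [[0.106, -0.994, -0.003], [-0.994, -0.106, -0.003], [0.002, 0.003, -1.0]]
wrist_force: [-0.4, -0.1, -0.4]
gripper_width: 0.992
```

play_rows(
  targets=[
    [[0,0.0015,0.001,-0.013,0],[0,0.0015,0.001,-0.026,0],[0,0.0015,0.001,-0.037,0],[0,0.0015,0.001,-0.045,0],[0,0.0015,0.001,-0.045,0]],
  ],
)

```text
time_s: 7.48
tcp_pos: [0.492, 0.3774, -0.0009]
ee_rot: [[0.105, -0.994, -0.002], [-0.994, -0.105, -0.002], [0.002, 0.002, -1.0]]
wrist_force: [0.1, -0.3, -0.8]
gripper_width: 1.001
```

play_rows(
  targets=[
    [[0.2,0,0,0,0],[0.3,0,0,0,0],[0.38,0,0,0,0],[0.42,0,0,0,0],[0.46,0,0,0,0]],
  ],
)

```text
time_s: 7.9
tcp_pos: [0.4927, 0.3783, 0.0013]
ee_rot: [[0.106, -0.994, 0.001], [-0.994, -0.106, 0.001], [-0.001, -0.001, -1.0]]
wrist_force: [-0.6, -0.1, -0.2]
gripper_width: 0.706
```

play_rows(
  targets=[
    [[0.5,0,0,0,0],[0.54,0,0,0,0],[0.6,0,0,0,0],[0.7,0,0,0,0],[0.8,0,0,0,0]],
  ],
)

```text
time_s: 8.32
tcp_pos: [0.4925, 0.3781, 0.0007]
ee_rot: [[0.106, -0.994, 0.0], [-0.994, -0.106, 0.0], [-0.0, -0.0, -1.0]]
wrist_force: [-0.2, 0.2, 0.7]
gripper_width: 0.488
```

play_rows(
  targets=[
    [[0.8,0,0,0.001,0],[0.8,0,0,0.003,0],[0.8,0,0,0.007,0],[0.8,0,0,0.012,0],[0.8,0,0,0.018,0]],
  ],
)

```text
time_s: 8.73
tcp_pos: [0.4925, 0.3779, 0.0189]
ee_rot: [[0.106, -0.994, -0.0], [-0.994, -0.106, -0.0], [0.0, 0.0, -1.0]]
wrist_force: [-0.5, 0.0, -0.1]
gripper_width: 0.49
```

play_rows(
  targets=[
    [[0.8,0,0,0.012,0],[0.8,0,-0.01,0.025,0],[0.8,0,-0.03,0.037,0],[0.8,0,-0.055,0.045,-0.02],[0.8,-0.003,-0.085,0.045,-0.04]],
  ],
)

```text
time_s: 9.15
tcp_pos: [0.4913, 0.2944, 0.0668]
ee_rot: [[0.067, -0.998, 0.005], [-0.998, -0.067, 0.004], [-0.004, -0.006, -1.0]]
wrist_force: [0.3, 0.2, 0.0]
gripper_width: 0.49
```

play_rows(
  targets=[
    [[0.8,-0.003,-0.03,0,-0.02],[0.8,-0.006,-0.06,0,-0.04],[0.8,-0.01,-0.09,0,-0.06],[0.8,-0.013,-0.12,0,-0.08],[0.8,-0.016,-0.15,0,-0.1]],
  ],
)

```text
time_s: 9.57
tcp_pos: [0.4735, 0.1419, 0.0648]
ee_rot: [[-0.034, -0.999, 0.002], [-0.999, 0.034, 0.001], [-0.001, -0.002, -1.0]]
wrist_force: [0.4, -0.9, -0.5]
gripper_width: 0.487
```

play_rows(
  targets=[
    [[0.8,-0.002,-0.025,0,0],[0.8,-0.004,-0.045,-0.005,0],[0.8,-0.006,-0.06,-0.01,0],[0.8,-0.008,-0.07,-0.01,0],[0.8,-0.008,-0.07,-0.01,0]],
  ],
)

```text
time_s: 9.98
tcp_pos: [0.465, 0.0716, 0.0542]
ee_rot: [[-0.036, -0.999, -0.0], [-0.999, 0.036, -0.0], [0.0, 0.0, -1.0]]
wrist_force: [-0.4, -0.1, 0.1]
gripper_width: 0.488
```

Run:
```python
from h import *
s=sense();print(np.round(s['tcp_pos'],4),np.round(s['ee_rot'],3).tolist(),s['gripper_width'])
z=s['tcp_pos'][2]+.0018
for n in('top','side'):print(n,slide(n,z,tag=n+'4'))
p=proj('side',[[.46,-.03,.045]])[0].astype(int);q=proj('top',[[.46,-.03,.045]])[0].astype(int);print(p,q)
f=lambda im,c,k:cv2.resize(im[c[1]-50:c[1]+50,c[0]-40:c[0]+40],None,fx=k,fy=k,interpolation=2)
cv2.imwrite('pics/v4.png',np.hstack([f(cv2.imread('pics/top4.png'),q,5),f(cv2.imread('pics/side4.png'),p,5)]))
```

```text
[0.465  0.0716 0.0542] [[-0.036, -0.999, -0.0], [-0.999, 0.036, -0.0], [0.0, 0.0, -1.0]] 0.4883663717384034
top {'yellow': [], 'blue': [(22, array([ 0.6453, -0.2081])), (72, array([ 0.4616, -0.0036]))]}
side {'yellow': [(24, array([ 0.4451, -0.2343]))], 'blue': [(100, array([ 0.4627, -0.0014])), (384, array([ 0.4502, -0.294 ]))]}
[311 274] [334 259]
```

View pics/v4.png

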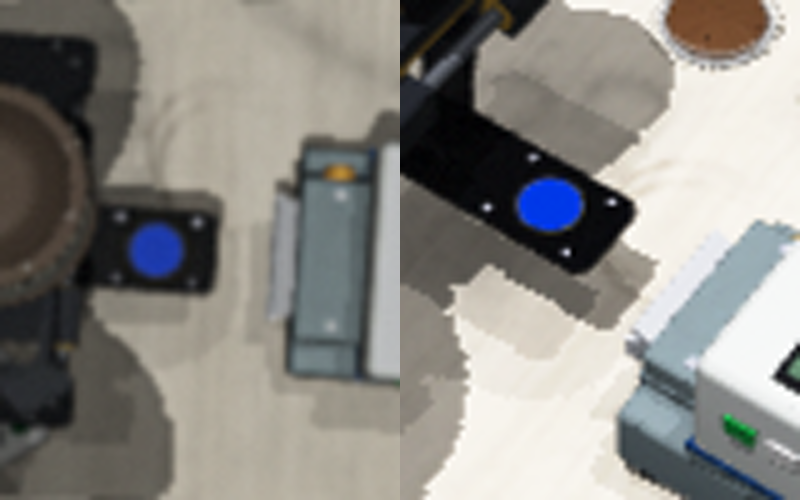

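Top crop: glass at (157,250) and reader screws at rows 195 and 325, so the slide's line extended lands on the slot centre within ~1 mm. Side crop: slide level, in front of the lips. I'm lowering to slot height and advancing to the lips.

play_rows(
  targets=[
    [[0.8,0,0,-0.004,0],[0.8,0,0,-0.008,0],[0.8,0,0,-0.0125,0],[0.8,0,-0.006,-0.0125,0],[0.8,0,-0.012,-0.0125,0]],
  ],
)

```text
time_s: 10.5
tcp_pos: [0.4652, 0.061, 0.0405]
ee_rot: [[-0.033, -0.999, -0.001], [-0.999, 0.033, -0.001], [0.001, 0.001, -1.0]]
wrist_force: [0.5, -0.1, 0.0]
gripper_width: 0.491
```

play_rows(
  targets=[
    [[0.8,0,-0.005,0,0],[0.8,-0.0004,-0.01,0,0],[0.8,-0.0005,-0.014,0,0],[0.8,-0.0006,-0.018,0,0],[0.8,-0.0007,-0.021,0,0]],
  ],
)

```text
time_s: 10.92
tcp_pos: [0.4648, 0.0394, 0.0412]
ee_rot: [[-0.035, -0.999, 0.0], [-0.999, 0.035, 0.0], [-0.0, -0.0, -1.0]]
wrist_force: [0.1, -0.6, 0.3]
gripper_width: 0.49
```

play_rows(
  targets=[
    [[0.8,-0.0003,-0.003,0.0003,0],[0.8,-0.0006,-0.006,0.0003,0],[0.8,-0.0008,-0.009,0.0003,0],[0.8,-0.0009,-0.012,0.0003,0],[0.8,-0.001,-0.015,0.0003,0]],
  ],
)

```text
time_s: 11.33
tcp_pos: [0.4638, 0.0248, 0.0414]
ee_rot: [[-0.034, -0.999, 0.0], [-0.999, 0.034, -0.0], [-0.0, -0.0, -1.0]]
wrist_force: [0.7, -0.4, -0.7]
gripper_width: 0.49
```

play_rows(
  targets=[
    [[0.8,-0.0001,-0.003,0,0],[0.8,-0.0002,-0.006,0,0],[0.8,-0.0003,-0.009,0,0],[0.8,-0.0004,-0.012,0,0],[0.8,-0.0005,-0.015,0,0]],
  ],
)

```text
time_s: 11.75
tcp_pos: [0.463, 0.0098, 0.0413]
ee_rot: [[-0.035, -0.999, -0.001], [-0.999, 0.035, 0.0], [-0.0, 0.001, -1.0]]
wrist_force: [-2.8, 3.6, -0.4]
gripper_width: 0.497
```

play_rows(
  targets=[
    [[0.8,-0.0002,-0.003,0,0],[0.8,-0.0004,-0.006,0,0],[0.8,-0.0006,-0.009,0,0],[0.8,-0.0008,-0.012,0,0],[0.8,-0.001,-0.015,0,0]],
  ],
)

```text
time_s: 12.17
tcp_pos: [0.4617, -0.0055, 0.0412]
ee_rot: [[-0.034, -0.999, -0.001], [-0.999, 0.034, -0.0], [0.0, 0.001, -1.0]]
wrist_force: [-2.4, 1.6, 0.6]
gripper_width: 0.489
```

play_rows(
  targets=[
    [[0.8,-0.0001,-0.003,0,0],[0.8,-0.0002,-0.006,0,0],[0.8,-0.0003,-0.009,0,0],[0.8,-0.0004,-0.012,0,0],[0.8,-0.0005,-0.014,0,0]],
  ],
)

```text
time_s: 12.58
tcp_pos: [0.4613, -0.0196, 0.0412]
ee_rot: [[-0.035, -0.999, -0.001], [-0.999, 0.035, -0.0], [0.0, 0.001, -1.0]]
wrist_force: [-4.4, 0.6, -0.3]
gripper_width: 0.492
```

play_rows(
  targets=[
    [[0.8,0,-0.001,0,0],[0.8,-0.0001,-0.002,0,0],[0.8,-0.0001,-0.003,0,0],[0.8,-0.0001,-0.004,0,0],[0.8,-0.0002,-0.005,0,0]],
  ],
)

```text
time_s: 13.0
tcp_pos: [0.4615, -0.024, 0.0413]
ee_rot: [[-0.034, -0.999, -0.0], [-0.999, 0.034, -0.0], [0.0, 0.0, -1.0]]
wrist_force: [-4.2, 0.6, 0.5]
gripper_width: 0.489
```

play_rows(
  targets=[
    [[0.8,0,-0.001,0,0],[0.8,-0.0001,-0.002,0,0],[0.8,-0.0001,-0.003,0,0],[0.8,-0.0001,-0.004,0,0],[0.8,-0.0002,-0.005,0,0]],
  ],
)

```text
time_s: 13.42
tcp_pos: [0.4619, -0.0281, 0.0413]
ee_rot: [[-0.035, -0.999, 0.001], [-0.999, 0.035, 0.002], [-0.002, -0.001, -1.0]]
wrist_force: [-5.7, 11.1, -0.0]
gripper_width: 0.488
```

play_rows(
  targets=[
    [[0.8,0,-0.0002,0,0],[0.8,0,-0.0004,0,0],[0.8,0,-0.0004,0,0],[0.8,0,-0.0004,0,0]],
  ],
)

```text
time_s: 13.75
tcp_pos: [0.4619, -0.0281, 0.0413]
ee_rot: [[-0.035, -0.999, 0.001], [-0.999, 0.035, 0.002], [-0.002, -0.001, -1.0]]
wrist_force: [-4.9, 9.1, -0.2]
gripper_width: 0.493
```

play_rows(
  targets=[
    [[0.8,0,-0.0003,0,0],[0.8,0,-0.0006,0,0],[0.8,0,-0.0008,0,0],[0.8,0,-0.0008,0,0]],
  ],
)

```text
time_s: 14.08
tcp_pos: [0.4621, -0.0282, 0.0414]
ee_rot: [[-0.035, -0.999, 0.002], [-0.999, 0.035, 0.003], [-0.003, -0.002, -1.0]]
wrist_force: [-5.2, 13.0, -0.9]
gripper_width: 0.489
```

Firmly home: 13 N, TCP stationary, about 57 mm deep. I'll ease the push, then release.

play_rows(
  targets=[
    [[0.8,0,0.0006,0,0],[0.8,0,0.0011,0,0],[0.8,0,0.0011,0,0]],
  ],
)

```text
time_s: 14.33
tcp_pos: [0.4617, -0.028, 0.0413]
ee_rot: [[-0.034, -0.999, 0.001], [-0.999, 0.034, 0.001], [-0.001, -0.001, -1.0]]
wrist_force: [-4.4, 7.4, -0.3]
gripper_width: 0.494
```

play_rows(
  targets=[
    [[0.4,0,0,0,0],[0.2,0,0,0,0],[0,0,0,0,0],[0,0,0,0,0],[0,0,0,0,0]],
  ],
)

```text
time_s: 14.75
tcp_pos: [0.4626, -0.029, 0.0418]
ee_rot: [[-0.033, -0.999, 0.002], [-0.999, 0.033, 0.0], [-0.0, -0.002, -1.0]]
wrist_force: [-0.3, 0.5, 0.1]
gripper_width: 0.784
```

play_rows(
  targets=[
    [[0,0,0,0,0],[0,0,0,0,0],[0,0,0,0,0]],
  ],
)

```text
time_s: 15.0
tcp_pos: [0.4616, -0.0291, 0.0414]
ee_rot: [[-0.034, -0.999, 0.0], [-0.999, 0.034, 0.0], [-0.0, -0.0, -1.0]]
wrist_force: [-0.0, 0.9, 0.3]
gripper_width: 0.97
```

Released and unloaded. Next: retreat straight up, back towards +y, and look.

play_rows(
  targets=[
    [[0,0,0,0.015,0],[0,0,0,0.04,0],[0,0,0,0.08,0],[0,0,0,0.12,0],[0,0,0.02,0.15,0]],
  ],
)

```text
time_s: 15.42
tcp_pos: [0.4619, -0.0104, 0.1945]
ee_rot: [[-0.036, -0.999, 0.003], [-0.999, 0.036, -0.0], [-0.0, -0.003, -1.0]]
wrist_force: [2.4, 0.9, 0.1]
gripper_width: 0.994
```

play_rows(
  targets=[
    [[0,0,0.04,0,0],[0,0,0.08,0,0],[0,0,0.12,0,0],[0,0,0.16,0,0],[0,0,0.2,0,0]],
  ],
)

```text
time_s: 15.83
tcp_pos: [0.461, 0.1927, 0.1917]
ee_rot: [[-0.034, -0.999, 0.001], [-0.999, 0.034, 0.0], [-0.0, -0.001, -1.0]]
wrist_force: [1.2, 0.1, -0.3]
gripper_width: 0.998
```

Run:
```python
from h import *
for n in('top','side'):print(n,slide(n,.041,tag=n+'5'))
p=proj('side',[[.46,-.05,.045]])[0].astype(int);q=proj('top',[[.46,-.05,.045]])[0].astype(int)
f=lambda im,c,k:cv2.resize(im[c[1]-50:c[1]+50,c[0]-40:c[0]+40],None,fx=k,fy=k,interpolation=2)
cv2.imwrite('pics/v5.png',np.hstack([f(cv2.imread('pics/top5.png'),q,5),f(cv2.imread('pics/side5.png'),p,5)]))
s=sense();print(s['wrist_force'],s['tcp_pos'])
```

```text
top {'yellow': [(65, array([ 0.4614, -0.0221]))], 'blue': [(21, array([ 0.6478, -0.2107]))]}
side {'yellow': [(103, array([ 0.462 , -0.0198])), (25, array([ 0.4545, -0.2317]))], 'blue': [(358, array([ 0.4606, -0.292 ]))]}
[ 0.35533586 -0.2155092  -0.03310585] [0.46202175 0.19566311 0.19148443]
```

View pics/v5.png

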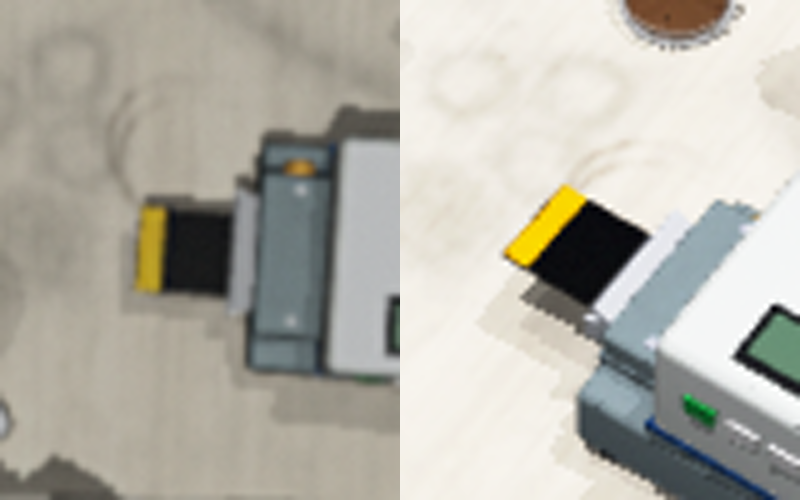

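The slide sits straight and level in the slot. The banded end sticks out (top crop (150,248), side crop (545,225)) at y≈-0.014, as the felt stop position predicts.

```bash
python3 -c "
from station import *
print(finish_job())"
```

```text
the job is handed in; nothing more can be done
None
```

The filter slide is in the larger colorimeter's slot, glass end first and against the stop, and I have handed the job in. `finish_job()` gives no verdict.

- **Sliding:** I pressed on the bare metal with about 9–10 N and slid the slide to the left edge. The camera put the overhang at about 36 mm.
- **Gripping and insertion:** I gripped it by its two long edges, carried it across and pushed it in past the roller.
- **Stop:** The push rose steeply about 57 mm behind the mouth. I pushed to about 13 N, and the slide moved no further. I then eased off and let go.

**Last checks:**
- With the gripper clear, both cameras put the yellow-banded end within about 1 mm of where the felt stop predicts, and the slide looked straight and level.
- The wrist read near zero, and the run took about 16 s of the 67 s allowed.
- The camera fixes on the reader's centre line varied by up to 5–6 mm. I used about their middle, and the slide entered without a noticeable sideways push until the roller.
- I did not measure the other bench items again at the end. The parts of the bench in the later pictures showed nothing moved.

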